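# Index the whetstone wheel and swing the loupe over it

### The arm

A 7-joint arm with a two-finger parallel gripper is mounted at the origin on the work surface. World frame = base frame: x ahead of the robot, y to its left, z up, the work surface at z = 0. Lengths are in m, angles in rad, forces in N, time in s.
With the tool pointing down it reaches from about 0.425 to 0.875 m from the base axis. Payload 8.4 kg.
Tool frame: the origin (TCP) lies at the very end of the fingers, on their centre line; the grasp point (between the pads) lies 19 mm behind it (ctrl.hold_point_z is the distance from the TCP to the grasp point, in m); z points along the fingers, y is the line along which they close (so a half turn about z gives the same grasp; the last joint's range is limited). The gripper opens to 87 mm and grips with 3 to 60 N. Pads are 19 mm wide; open, the fingers measure 117 mm over their backs; the gripper's body (75 mm by 190 mm) begins 51 mm behind the grasp point.
Start: joints at [-1.266, 0.333, 0.04, 1.465, -0.013, 1.343, -0.059], TCP at [0.255, 0.598, 0.223] pointing down, gripper open.
Joint ranges: [-2.58, 2.58], [-0.38, 2.09], [-1.3, 1.39], [0.25, 2.4], [-1.5, 4.64], [0.08, 2.09], [-2.65, 2.65]. Speed limits (rad/s): [2.22, 2.22, 2.79, 2.79, 3.14, 3.14, 3.14].

### API

Orientations are given as a unit quaternion [x, y, z, w].
In Python, from cell import ctrl gives the robot as it stands. Calls block until the motion is done:
- ctrl.move_pose(position, orientation): joint-space move of the TCP to a pose.
- ctrl.movel(position, attitude=None, v=0.15, contact_N=None): straight line of the TCP; attitude=None keeps the orientation; v is the mean speed in m/s. With contact_N (N) it stops when the force on the tool has changed by that much, and returns True; else False.
- ctrl.move_joints(angles): joint-space move.
- ctrl.ungrasp() and ctrl.close_gripper(force=None): open the fingers fully, or close them until they stop; force is the grip in N (None keeps the last).
- ctrl.pause(seconds).
- ctrl.ik(position, orientation): joint angles nearest the present ones, or None.
- ctrl.get_obs(): the state.
- ctrl.get_image(name): name is "scene" or "top"; returns a dict with "img" (384x512x3 uint8, red, green, blue), "fx", "fy", "cx", "cy" (pixels), "position" and "attitude" of the camera in the world. Camera axes: x right, y up, looking along -z (the intrinsics and any distortion apply to the point x, -y, -z); pixel columns grow to the right and rows downward; lengths in m; the calibration is good to about 2 mm. A picture is of the moment at which its call begins. There is no depth.
A pose or a line that the arm cannot do raises ctrl.PlanningError and nothing moves.
- ctrl.close_job(): hands the job in; it is judged then, once.
Trained networks look in a picture, given as the dict that the camera call returned (one of the last four; its "shot" number tells which), for a name from the list of things; names that differ only in an ending like _2 or _b are one class to them, and where a whole thing is asked for, a point or a joint stands for the part that bears it (a point fixed in the world has none). Each returns a list of dicts, best first, with "score" (0 to 1); they miss things now and then, are a little off and sometimes report something else, mostly with a low value. They report only what shows in the picture. A call takes as long as a camera call.
- ctrl.find_in(picture, target): "extent" ([left, top, right, bottom] in pixels, round what is visible of it).
- ctrl.trace(picture, target): "mask" (384x512 bool, what is visible of it) and "extent" ([left, top, right, bottom] in pixels, round what is visible of it).
The state is a dict: "time": time; "q": joint angles; "qvel": joint speeds; "tau": joint torques, N m; "eef_pos": TCP position; "ee_rot": TCP orientation; "force": force on the tool from outside, world axes, zero at the start; "torque": the same for the moment, N m; "opening": finger opening in m; "grip_force": force on a finger pad.
Only numpy, scipy, OpenCV 4.12 (cv2) and the standard library are available. Lean on these libraries where they do the work, as an engineer would, in place of code of your own. Each camera call takes 0.05 s, during which the arm holds its last target. There are 200 camera calls.

### The job

Set up the nib grinding station: with a fingertip, gently push an arm of the four-armed stone wheel round until the red whetstone faces the teak nib rest squarely. Then, also with a fingertip, gently push the loupe's arm to bring its lens centrally over the red stone, and leave both standing there. Leave the pen caps, the pin vise and the feed rack alone.

Things in the scene. Friction and masses are not known exactly. Their poses are not given: they have to be found in the camera images.
- station: fixed station: round dark steel foot (170 mm wide, 8 high) under the stone wheel, a teak nib rest on its -x side and a loupe post (14 mm thick, 36 mm foot) at x = -80, y = +140 mm in its frame. Origin on the bench on the wheel's axis; z up; -x points from the axis to the middle of the rest. Placed and turned differently each time.
- wheel: stone wheel, turns either way about the vertical axis through its origin (18 mm above the bench), friction 0.1 N m, stays where left. Hub 52 mm wide, up to 41 mm above the bench; four dark steel arms at 90 degrees, 24 mm wide, reaching 110 mm out, 18 to 30 mm above the bench, open between. On each a stone 55 x 20 mm, top at 38 mm: red (along -x), white, black, blue.
- nib_rest (a point): middle of the top of the teak nib rest, a block 30 x 50 mm with a brass strip on top, 46 mm above the bench, 137 mm from the wheel's axis; its face to the wheel is 122 mm from the axis
- red_stone (a point): centre of the red stone's top face, 80 mm from the wheel's axis, 38 mm above the bench
- loupe: loupe: level chrome arm along its -y, 10 x 10 mm, 61 to 71 mm above the bench, bare from 10 to 106 mm out, then a lens in a black ring 68 mm wide. Origin on the vertical hinge on the post, 66 mm up; hinge cap to 74 mm. Friction 0.06 N m, stays where left. Starts 90 to 130 degrees anticlockwise (from above) of its working place; no stop there, the hinge runs 34 degrees past.
- lens (a point): centre of the lens, 140 mm from the hinge, 66 mm above the bench
- pen_cap_a: burgundy resin pen cap, 15 mm across and 60 mm tall, standing upright; origin at the centre of its underside. A bystander, easily tipped: leave it alone.
- pen_cap_b: burgundy resin pen cap, 15 mm across and 60 mm tall, standing upright; origin at the centre of its underside. A bystander, easily tipped: leave it alone.
- pin_vise: chrome pin vise lying on the bench along its x, 90 mm long, 12 mm thick; origin under its middle. A bystander.
- feed_rack: small teak rack of black pen feeds, 50 x 120 mm, about 45 mm tall; origin at the centre of its underside. A bystander.

How it is judged:
On the way, in this order (a step that is already met when the one before it is completed fails the run):
1. the red stone faces the nib rest, the loupe still swung aside (y of red_stone in the frame of station between -0.007 and 0.007 m and x of red_stone in the frame of station below -0.05 m and angular speed of wheel below 0.1 rad/s and horizontal distance between lens and red_stone above 0.1 m), for 0.2 s.
2. the lens is over the red stone, which still faces the rest (y of red_stone in the frame of station between -0.007 and 0.007 m and x of red_stone in the frame of station below -0.05 m and horizontal distance between lens and red_stone below 0.014 m), for 0.2 s.
At the end, for the whole second after the job is handed in: The middle of the red stone is within 7 mm (about 5 degrees) sideways of the line from the wheel's axis to the middle of the nib rest, on the rest's side; the lens centre is within 14 mm, seen from above, of the red stone's centre; both are at rest (all of step 2 and angular speed of each of wheel, loupe below 0.1 rad/s); the robot touches nothing.
It fails at once if a pen cap was knocked over, lifted or shifted by more than 15 mm (distance of any of pen_cap_a, pen_cap_b from where it was at the start of the episode above 0.015 m or angle between any of pen_cap_a, pen_cap_b's own z axis and vertical above 0.5 rad).
It fails at once if the pin vise or the feed rack was lifted or shifted by more than 15 mm (distance of any of pin_vise, feed_rack from where it was at the start of the episode above 0.015 m).
It fails at once if the wheel or the loupe was flung round (faster than 2.5 rad/s) (angular speed of any of wheel, loupe above 2.5 rad/s).
It fails at once if the wheel or the loupe was pushed or squeezed with more than 25 N (contact force between the fingers and wheel above 25 N or contact force between the fingers and loupe above 25 N).
It also fails if it takes over 72 s, if anything falls off the work surface, if the arm or the gripper's body presses on something with over 40 N, if the wrist force passes 120 N, or if a joint passes its speed limit or range.

## Working session

There is one attempt and no reset: what is moved stays moved. The work goes in short steps, each a Python script; the robot and the scene stay as the last script left them, time stands still between calls to the robot, and variables do not carry over. Pictures are saved under pics/ and viewed, at most 10 in all, crops included, and the job is handed in when it is done.

```bash
ls; mkdir -p pics
python3 - <<'E'
from cell import ctrl
import cv2,pickle
for n in("top","scene"):
    p=ctrl.get_image(n)
    print(n,{k:v for k,v in p.items() if k!='img'})
    cv2.imwrite(f'pics/{n}0.png',p['img'][:,:,::-1])
    for t in["station","wheel","nib_rest","red_stone","loupe","lens","pen_cap_a","pin_vise","feed_rack"]:
        try: print(t,[(round(d['score'],2),[int(v) for v in d['extent']]) for d in ctrl.find_in(p,t)])
        except Exception as e: print(t,e)
print(ctrl.get_obs())
E
```

```text
pics
top {'fx': 371.1226205373466, 'fy': 371.1226205373466, 'cx': 254.13549222839322, 'cy': 187.19330473662737, 'position': array([ 0.54542041, -0.03239372,  0.85888305]), 'attitude': array([ 0.02722432, -0.02665734, -0.70152806,  0.71162252]), 'shot': 1}
station [(0.96, [192, 151, 350, 280])]
wheel [(0.94, [264, 167, 350, 252]), (0.51, [194, 154, 352, 279])]
nib_rest [(0.7, [193, 154, 349, 279])]
red_stone [(0.67, [264, 164, 352, 256])]
loupe [(0.87, [193, 152, 238, 231])]
lens [(0.94, [199, 151, 240, 232])]
pen_cap_a [(0.67, [365, 226, 380, 238]), (0.58, [387, 185, 401, 193])]
pin_vise [(0.69, [339, 133, 362, 167])]
feed_rack [(0.6, [251, 89, 308, 124])]
scene {'fx': 394.9275931056204, 'fy': 394.9275931056204, 'cx': 258.2668865679683, 'cy': 192.914194366412, 'position': array([1.16125332, 0.12499726, 0.52312456]), 'attitude': array([0.26513989, 0.35236013, 0.72980451, 0.52242565]), 'shot': 2}
station [(0.56, [166, 144, 332, 237])]
wheel [(0.71, [166, 157, 276, 226])]
nib_rest [(0.59, [168, 147, 329, 239])]
red_stone [(0.56, [168, 156, 271, 227])]
loupe [(0.65, [295, 174, 333, 240])
[... 152 characters left out ...]
9, 317])]
{'time': 1.0, 'q': array([-1.2661844 ,  0.33320691,  0.03990559,  1.46539591, -0.01338781,
        1.34327972, -0.05851424]), 'qvel': array([ 0.00045542, -0.00045177, -0.00277239,  0.00166245,  0.00174722,
        0.00104718, -0.0004694 ]), 'tau': array([ 3.53092473e-04, -6.56139708e+01,  1.33369010e+00, -4.04050612e+01,
       -5.97505015e-02,  3.52706399e-02,  1.86352685e-05]), 'eef_pos': array([0.25541315, 0.59769573, 0.2225435 ]), 'ee_rot': array([ 2.00560122e-01,  9.79681396e-01, -1.23697557e-05,  1.40947613e-06]), 'force': array([-0.95267289,  0.64232508, -0.2832236 ]), 'torque': array([ 0.02483048, -0.05194661,  0.03593555]), 'grip_force': 0.0, 'opening': 0.0871174196152553}
```

Run:
```python
import cv2
i=cv2.imread('pics/top0.png'); c=i[80:290,170:420]
cv2.imwrite('pics/topc.png',cv2.resize(c,(714,600),interpolation=cv2.INTER_CUBIC))
```

```text
(no output)
```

View pics/topc.png

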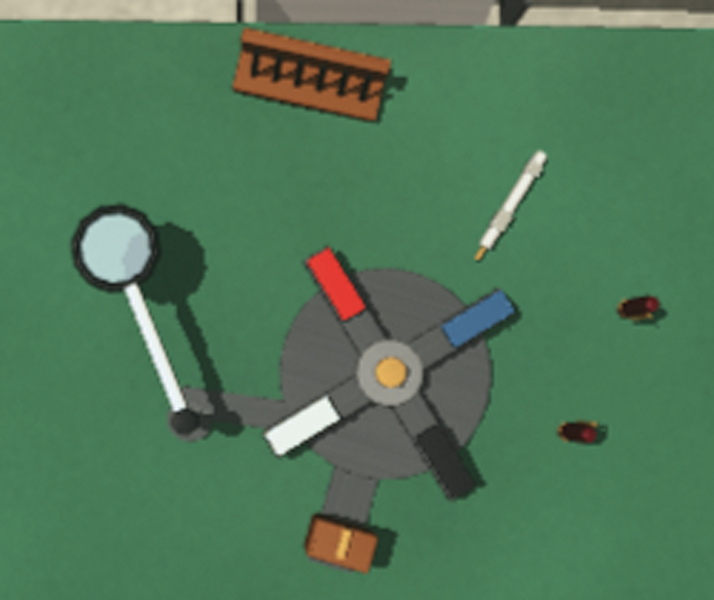

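View pics/scene0.png

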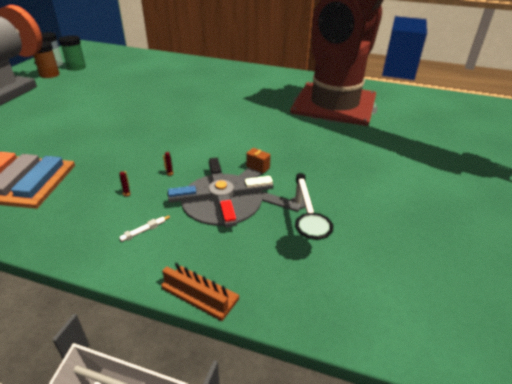

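The top view shows the hub at about (307,211), red stone (288,179), rest (290,270), hinge cap (235,227) and lens (210,167). Caps and vise are to the right of the wheel, and the rack is above it. Next I fit the station pose.

```bash
cat > h.py <<'E'
import numpy as np, cv2
from scipy.spatial.transform import Rotation as R
from cell import ctrl
def ray(p,u,v,z):
    d=R.from_quat(p['attitude']).apply([(u-p['cx'])/p['fx'],-(v-p['cy'])/p['fy'],-1])
    return (np.array(p['position'])+d*(z-p['position'][2])/d[2])[:2]
def blob(p,lo,hi,box):
    h=cv2.cvtColor(p['img'],cv2.COLOR_RGB2HSV); m=cv2.inRange(h,np.array(lo),np.array(hi))
    k=np.zeros_like(m);l,t,r,b=box;k[t:b,l:r]=m[t:b,l:r]
    n,_,st,c=cv2.connectedComponentsWithStats(k)
    if n<2: return None,0
    i=1+np.argmax(st[1:,4]); return c[i],st[i,4]
def wr(a): return (a+180)%360-180
def deg(v): return np.degrees(np.arctan2(v[1],v[0]))
E
python3 - <<'E'
from h import *
p=ctrl.get_image("top")
px=lambda a,b:((a+.5)/2.857+170-.5,(b+.5)/2.857+80-.5)
hub=ray(p,*px(391,373),.041);rest=ray(p,*px(343,544),.046);hin=ray(p,*px(185,421),.074);lens=ray(p,*px(115,248),.068)
c,n=blob(p,(0,180,120),(5,255,255),(250,150,360,260));c2,n2=blob(p,(174,180,120),(180,255,255),(250,150,360,260));print('red',c,n,c2,n2)
b,nb=blob(p,(100,100,60),(125,255,255),(250,150,360,260));print('blue',b,nb)
y,ny=blob(p,(14,120,150),(30,255,255),(295,200,320,222));print('brass hub',y,ny)
s,ns=blob(p,(14,120,150),(30,255,255),(270,255,310,285));print('strip',s,ns)
red=ray(p,*c,.037);blue=ray(p,*b,.037)
for k in('hub','rest','hin','lens','red','blue'):print(k,globals()[k])
print('d rest',np.linalg.norm(rest-hub),'red',np.linalg.norm(red-hub),'lens',np.linalg.norm(lens-hin),'post',np.linalg.norm(hin-hub),'exp',np.hypot(80,140))
M=np.array([[0,0],[-.137,0],[-.08,.14]]);W=np.array([hub,rest,hin])
mc,wc=M.mean(0),W.mean(0);H=(M-mc).T@(W-wc);th=np.arctan2(H[0,1]-H[1,0],H[0,0]+H[1,1])
Rm=np.array([[np.cos(th),-np.sin(th)],[np.sin(th),np.cos(th)]]);o=wc-Rm@mc
print('station',o,np.degrees(th),'res mm',1e3*(M@Rm.T+o-W),'rest-dir',deg(rest-hub),'post',deg(hin-hub)-deg([-.08,.14]))
print('red ang',deg(red-o),'blue',deg(blue-o),'loupe ang',deg(lens-hin))
np.savez('st.npz',o=o,th=th)
E
```

```text
red [287.45116279 179.14883721] 215 None 0
blue [336.96428571 191.21875   ] 224
brass hub [306.45679012 209.82716049] 81
strip [289.66666667 270.0952381 ] 42
hub [ 0.55869848 -0.14726234]
rest [ 0.42905574 -0.11073593]
hin [0.52071126 0.00891991]
lens [0.64904363 0.06419349]
red [ 0.62718309 -0.10513707]
blue [ 0.60184459 -0.21519712]
d rest 0.13469007864942412 red 0.08040323970654338 lens 0.1397296140250164 post 0.16073557509384603 exp 161.24515496597098
station [ 0.55980825 -0.14754307] -15.717993524486639 res mm [[ 1.10977281 -0.28072527]
 [-1.12461298  0.30654272]
 [ 0.01484018 -0.02581745]] rest-dir 164.2649937895177 post -16.074633975308274
red ang 32.18647504109781 blue -58.145555353225966 loupe ang 23.301854652994187
```

```bash
cat >> h.py <<'E'
d=np.load('st.npz') ;O=d['o'];TH=float(d['th']);REST=wr(np.degrees(TH)+180)
HIN=O+R.from_euler('z',TH).as_matrix()[:2,:2]@[-.08,.14]
def att(yaw): return (R.from_euler('z',yaw,degrees=True)*R.from_euler('x',180,degrees=True)).as_quat()
def pol(c,r,a,z): return [c[0]+r*np.cos(np.radians(a)),c[1]+r*np.sin(np.radians(a)),z]
def arc(c,r,a0,a1,z,off,v=.06,step=8):
    n=max(1,int(np.ceil(abs(a1-a0)/step)))
    for a in np.linspace(a0,a1,n+1)[1:]: ctrl.movel(pol(c,r,a,z),att(a+off),v=v)
def redang(p):
    c,n=blob(p,(0,180,120),(5,255,255),(230,150,360,275)); return (deg(ray(p,*c,.037)-O),n) if n else (None,0)
E
python3 - <<'E'
from h import *
print(REST,HIN)
for off in(0,180):
  for a in(-103,-60,-20,20,56):
    for z in(.022,.15):
      q=ctrl.ik(pol(O,.078,a,z),att(a+off)); print('w',off,a,z,None if q is None else np.round(q,2))
  for a in(45,0,-45,-90):
      q=ctrl.ik(pol(HIN,.075,a,.05),att(a+off)); print('l',off,a,None if q is None else np.round(q,2))
E
```

```text
164.28200647551336 [0.5207261 0.0088941]
w 0 -103 0.022 [-0.57  0.75  1.21  1.87 -0.8   1.11 -2.41]
w 0 -103 0.15 [-0.61  0.5   1.22  1.76 -0.5   1.24 -2.63]
w 0 -60 0.022 [-0.54  0.86  1.21  1.74 -0.87  1.19 -1.7 ]
w 0 -60 0.15 [-0.56  0.64  1.21  1.63 -0.62  1.31 -1.86]
w 0 -20 0.022 [-0.51  0.76  1.02  1.68 -0.71  1.12 -1.2 ]
w 0 -20 0.15 [-0.5   0.56  0.99  1.57 -0.48  1.27 -1.35]
w 0 20 0.022 [-0.54  0.67  0.9   1.71 -0.59  1.06 -0.65]
w 0 20 0.15 [-0.55  0.5   0.91  1.6  -0.41  1.24 -0.78]
w 0 56 0.022 [-0.58  0.57  0.84  1.8  -0.49  1.   -0.14]
w 0 56 0.15 [-0.61  0.39  0.85  1.69 -0.31  1.2  -0.27]
l 0 45 [-0.7   0.39  0.63  1.86 -0.27  0.98 -0.74]
l 0 0 [-0.71  0.47  0.78  1.82 -0.38  1.01 -1.35]
l 0 -45 [-0.91  0.66  1.22  1.88 -0.7   1.11 -1.78]
l 0 -90 [-0.94  0.52  1.23  2.   -0.58  1.03 -2.58]
w 180 -103 0.022 [-0.29  0.49  0.76  1.86 -0.41  0.95  0.42]
w 180 -103 0.15 [-0.53  0.41  1.07  1.76 -0.39  1.21  0.42]
w 180 -60 0.022 [-0.4   0.66  0.92  1.74 -0.6   1.05  1.26]
w 180 -60 0.15 [-0.46  0.52  1.01  1.63 -0.46  1.25  1.16]
w 180 -20 0.022 [-0.44  0.69  0.9   1.68 -0.6   1.07  1.87]
w 180 -20 0.15 [-0.48  0.55  0.96  1.57 -0.46  1.27  1.78]
w 180 20 0.022 [-0.37  0.57  0.65  1.71 -0.4   1.    2.34]
w 180 20 0.15 [-0.47  0.46  0.79  1.6  -0.34  1.23  2.3 ]
w 180 56 0.022 [ 0.88  0.72 -1.1   1.73  0.7   1.14  2.11]
w 180 56 0.15 [ 0.88  0.53 -1.09  1.62  0.48  1.29  2.26]
l 180 45 [-0.51  0.35  0.39  1.85 -0.16  0.97  2.31]
l 180 0 [-0.54  0.41  0.55  1.81 -0.25  0.99  1.69]
l 180 -45 [-0.6   0.41  0.73  1.87 -0.33  0.99  1.06]
l 180 -90 [-0.69  0.33  0.85  1.99 -0.3   0.95  0.31]
```

```bash
cat > w1.py <<'E'
from h import *
ctrl.close_gripper(force=10)
print('op',ctrl.get_obs()['opening'])
ctrl.move_pose(pol(O,.078,-95,.16),att(-95))
ctrl.movel(pol(O,.078,-95,.023),v=.15)
arc(O,.078,-95,40,.023,0)
o=ctrl.get_obs();print(o['time'],o['force'],o['eef_pos'],o['q'])
p=ctrl.get_image('top');print(redang(p))
cv2.imwrite('pics/t1.png',p['img'][:,:,::-1])
E
python3 w1.py
```

```text
op 0.0006291871550155127
12.3833 [0.33079999 0.49498407 0.24836959] [ 0.61956804 -0.09770815  0.02302989] [-0.29563628  0.4979597   0.48794975  1.74485556 -0.27570874  0.96734339
 -0.5779581 ]
(None, 0)
```

View pics/t1.png

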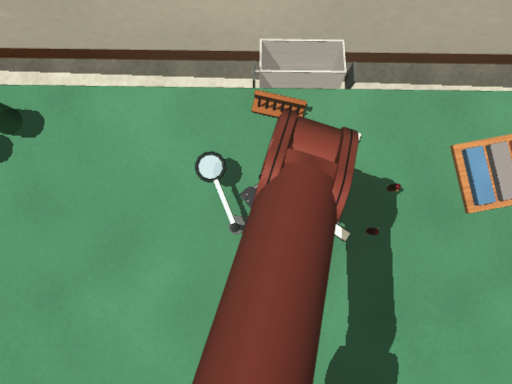

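The arm covers the wheel, so I back off, lift and swing aside before measuring.

```bash
cat >> h.py <<'E'
def aside(dq=.9):
    q=np.array(ctrl.get_obs()['q']);q[0]+=dq;ctrl.move_joints(q)
E
python3 - <<'E'
from h import *
ctrl.movel(pol(O,.078,33,.023),v=.1)
ctrl.movel(pol(O,.078,33,.16),v=.2)
aside()
p=ctrl.get_image('top');a=redang(p);print(a,REST,ctrl.get_obs()['time'])
b,nb=blob(p,(100,100,60),(125,255,255),(250,150,360,260));print('blue',deg(ray(p,*b,.037)-O),nb)
E
```

```text
(np.float64(147.69550205447706), np.int32(222)) 164.28200647551336 15.55
blue 57.595925941472565 229
```

Run:
```python
from h import *
ctrl.move_pose(pol(O,.078,31,.16),att(31))
ctrl.movel(pol(O,.078,31,.023),v=.12)
arc(O,.078,31,56.6,.023,0,v=.05)
ctrl.movel(pol(O,.078,48,.023),v=.1)
ctrl.movel(pol(O,.078,48,.16),v=.2)
aside()
p=ctrl.get_image('top');a=redang(p);print(a,REST,ctrl.get_obs()['time'],ctrl.get_obs()['q'])
b,nb=blob(p,(100,100,60),(125,255,255),(250,150,360,260));print('blue',deg(ray(p,*b,.037)-O),nb)
y,_=blob(p,(14,120,150),(30,255,255),(270,255,310,285));print(deg(ray(p,*y,.046)-O))
l,_=blob(p,(85,20,120),(110,120,255),(190,150,235,190));print(l)
cv2.imwrite('pics/t2.png',cv2.resize(p['img'][130:300,180:410,::-1],(690,510)))
```

```text
(np.float64(164.33379730194162), np.int32(220)) 164.28200647551336 23.2167 [ 0.72888364  0.3142907   0.2980447   1.64139195 -0.09795856  1.20247886
 -0.43173139]
blue 74.62867184582309 220
164.22446936425513
[209.89819005 166.49095023]
```

View pics/t2.png

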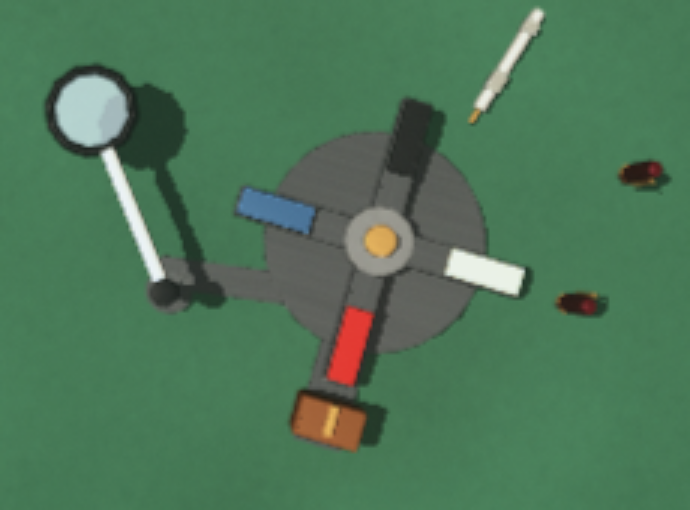

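The wheel is square: red reads 164.3° and the rest 164.2–164.3°. Now the loupe.

Run:
```python
from h import *
print('goal',np.degrees(TH)-90)
ctrl.move_pose(pol(HIN,.075,55,.18),att(145))
print(ctrl.get_obs()['q'])
ctrl.movel(pol(HIN,.075,55,.052),v=.12)
arc(HIN,.075,55,-82,.052,90,v=.06)
print(ctrl.get_obs()['q'],ctrl.get_obs()['force'])
ctrl.movel(pol(HIN,.075,-72,.052),v=.1)
ctrl.movel(pol(HIN,.075,-72,.17),v=.2)
aside(-.9)
p=ctrl.get_image('top');print(redang(p),ctrl.get_obs()['time'])
for t in('lens','loupe'):
    r=ctrl.trace(p,t)
    if r: print(t,r[0]['score'],r[0]['extent'])
cv2.imwrite('pics/t3.png',cv2.resize(p['img'][130:300,180:410,::-1],(690,510),interpolation=cv2.INTER_CUBIC))
```

```text
goal -105.71799352448664
[ 0.067584    0.21381968 -0.30692759  1.71215637  0.06858962  1.22633582
  0.70149704]
[-0.10095007  0.26129762  0.15874807  1.93924965 -0.05044689  0.94466256
 -1.34350546] [-0.18513421  0.73014289  0.21412142]
(np.float64(164.28867472594123), np.int32(63)) 35.275
lens 0.69 [233.8, 217.9, 315.9, 252.5]
loupe 0.65 [232.2, 223.5, 316.1, 252.1]
```

View pics/t3.png

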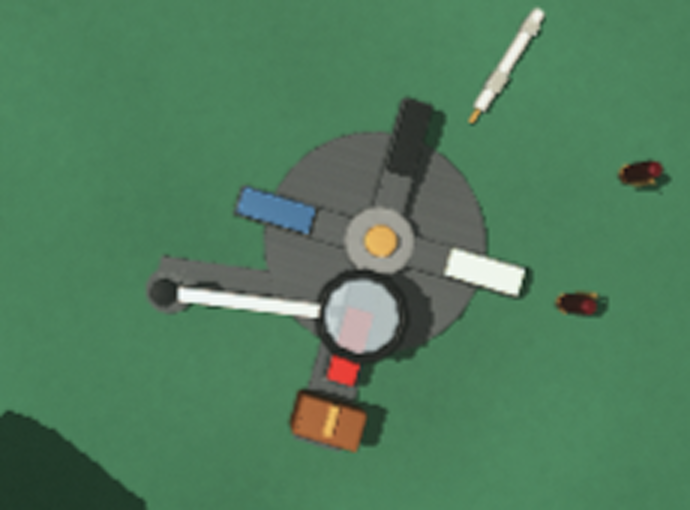

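Lens centre is at crop (362,315), with the red stone's outer end still showing below it. I'll measure the remaining angle and nudge.

Run:
```python
from h import *
p=ctrl.get_image('top')
L=ray(p,180+362.5/3-.5,130+315.5/3-.5,.067);a=deg(L-HIN);goal=np.degrees(TH)-90
print(L,np.linalg.norm(L-HIN),a); assert abs(np.linalg.norm(L-HIN)-.14)<.006 and -97<a<-88
f=-82+(goal-a);print('finger to',f)
ctrl.move_pose(pol(HIN,.075,-70,.17),att(20))
ctrl.movel(pol(HIN,.075,-70,.052),v=.12)
arc(HIN,.075,-70,f,.052,90,v=.05)
ctrl.movel(pol(HIN,.075,f+12,.052),v=.1)
ctrl.movel(pol(HIN,.075,f+12,.17),v=.2)
aside(-.9)
p=ctrl.get_image('top');print(ctrl.get_obs()['time'])
np.save('p.npy',np.array([p],dtype=object),allow_pickle=True)
b,nb=blob(p,(100,100,60),(125,255,255),(230,150,360,260));print('blue+90',deg(ray(p,*b,.037)-O)+90,nb)
cv2.imwrite('pics/t4.png',cv2.resize(p['img'][130:300,180:410,::-1],(690,510),interpolation=cv2.INTER_CUBIC))
```

```text
[ 0.50639748 -0.13065999] 0.140287748146368 -95.8622602855522
finger to -91.85573323893445
42.125
blue+90 164.58486194720132 220
```

View pics/t4.png

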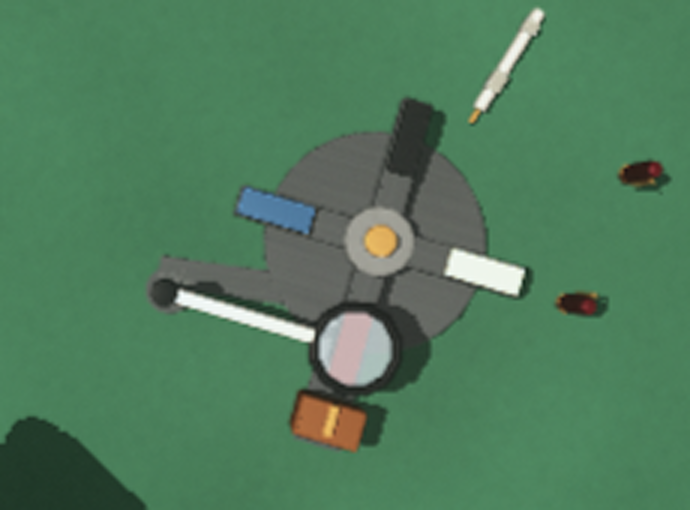

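The lens ring is centred at about crop (355,347), with the red stone seen through it. I'll check the distance and hand in if it is good.

Run:
```python
from h import *
p=np.load('p.npy',allow_pickle=True)[0]
L=ray(p,180+355.5/3-.5,130+347.5/3-.5,.067);r=np.array(pol(O,.08,REST,0)[:2])
e=np.linalg.norm(L-r)*1e3;print(L,r,e,deg(L-HIN))
if e<7: print(ctrl.close_job())
```

```text
[ 0.48392358 -0.12583452] [ 0.48279971 -0.12587085] 1.1244512701975187 -105.2782149187302
the job is handed in; nothing more can be done
None
```

The job is handed in: from the camera, the red stone is within about 0.5° of square to the nib rest, the lens centre is about 1 mm from the red stone's, and the robot is clear; the pen caps, pin vise and rack were left alone.

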